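# Lock the pottery turntable with its pin

### The job

Turn the pottery turntable by pushing its upright peg round until the hole in the lug on its rim lines up with the holes of the lock bracket, then push the bracket's pin fully home through the lug so the turntable is locked. The small clay pot must stay standing on the turntable throughout.

Things in the scene. Friction and masses are not known exactly. Their poses are not given: they have to be found in the camera images.
- wheel (a joint): Turntable: bare aluminium disc, 240 mm across, 14 mm thick, top 100 mm above the table, on an upright spindle. A flat lug 44 mm wide sticks out of its rim to 168 mm from the axis. Value in rad, positive counter-clockwise from above; at 0 the lug's hole is exactly under the lock pin. Starts at 0.45 to 1.4: goes clockwise. Stiff (0.12 N m), stays put; pushed at 60 mm/s it coasts 0.03 on, at 20 mm/s hardly.
- spindle (a point): Point on the spindle axis at the disc's top face, 100 mm above the table. Fixed to the stand, which does not move; the stand's placing and heading differ from run to run.
- lug_hole (a point): Centre of the 15 mm hole in the turntable's lug, at the lug's top face (96 mm above the table), 150 mm from the spindle axis. The lug is 8 mm thick.
- lock_hole (a point): On the vertical axis of the fixed lock bracket's holes, 150 mm from the spindle axis, 96 mm above the table (level with the lug's top). The bracket is a steel C, 46 mm wide, beside the disc: two jaws 131 to 187 mm from the axis, at heights 66 to 76 and 108 to 118 mm, between which the lug swings; closed outside by a plate to 203 mm. A sleeve, 26 mm across, on the upper jaw ends at 140 mm.
- peg (a point): Middle of the upright round wooden peg on the turntable, for pushing it round: 16 mm across, 40 mm high, rising from the disc's top (100 mm) to 140 mm above the table; this point is at 120 mm, 98 mm from the spindle axis, and 140 degrees clockwise (seen from above) from the lug's hole.
- pin (a joint): Lock pin, captive in the sleeve, sliding straight down: value in m, 0 = raised, 0.045 = home, head on sleeve. Steel, 12 mm thick; the last 10 mm taper to a 5 mm tip, which finds the hole if the lug is within about 4 mm of true. Sliding takes about 3 N, no spring; it does not drop by itself. Out of line it stops on the lug at about 0.009; with no lug in the bracket it goes down and locks nothing.
- pin_head (a point): Centre of the flat top of the lock pin's round steel head, 32 mm across and 12 mm thick; 197 mm above the table with the pin raised, 152 mm when it is home.
- pot_mid (a point): Small terracotta pot standing loose near the middle of the turntable, 68 mm across the rim, 52 mm high; this point is on its axis half-way up. Its z axis points up through the mouth.
There are look-alikes about, which are no part of the job. What is shaped like the part that bears pot_mid but blue or purple is not meant.

How it is judged:
At the end, for the whole second after the job is handed in: The lug's hole is within 4 mm of the lock bracket's axis, the pin is home to within 5 mm of its full 45 mm travel, and the pot stands upright (within 0.15 rad) on the turntable, its axis within 60 mm of the spindle's (horizontal distance between lug_hole and lock_hole below 0.004 m and value of joint pin above 0.04 m and angle between pot_mid's own z axis and vertical below 0.15 rad and horizontal distance between pot_mid and spindle below 0.06 m and z of pot_mid in the frame of spindle above 0.015 m); the robot touches nothing.
It fails at once if the pot is tipped over or knocked off the turntable (angle between pot_mid's own z axis and vertical above 0.6 rad or z of pot_mid in the frame of spindle below 0 m).
It also fails if it takes over 51 s, if anything falls off the work surface, if the arm or the gripper's body presses on something with over 40 N, if the wrist force passes 120 N, or if a joint passes its speed limit or range.

### The arm

A 6-joint arm with a two-finger parallel gripper is mounted at the origin on the work surface. World frame = base frame: x ahead of the robot, y to its left, z up, the work surface at z = 0. Lengths are in m, angles in rad, forces in N, time in s.
With the tool pointing down it reaches from about 0.325 to 0.9 m from the base axis. Payload 3.5 kg.
Tool frame: the origin (TCP) lies midway between the tips of the shut fingers; the grasp point (between the pads) lies 19 mm behind it (r.hold_point_z is the distance from the TCP to the grasp point, in m); z points along the fingers, x is the direction in which the jaws open and shut, and the axes are right-handed (so a half turn about z gives the same grasp; the last joint's range is limited). The gripper opens to 85 mm and grips with 20 to 120 N. Pads are 22 mm wide; open, the fingers measure 114 mm over their backs; the gripper's body (76 mm by 85 mm) begins 54 mm behind the grasp point. The pads swing forward as they close: fully open they stand 13 mm farther back than shut.
Start: joints at [-1.398, 0.276, -0.026, 1.268, 0, 1.467], TCP at [0.17, -0.601, 0.231] pointing down, gripper open.
Joint ranges: [-3.12, 3.12], [-0.85, 1.88], [-1.08, 1.24], [-1.95, 2.15], [-1.57, 1.53], [-3.14, 3.14]. Speed limits (rad/s): [2.57, 2.57, 3.14, 3.14, 3.14, 3.14].

### API

Orientations are given as a rotation vector (axis times angle).
In Python, from plant import r gives the robot as it stands.
- The arm moves only by the shell command python3 -m crank 'ROWS' [OPENING] [FORCE]. ROWS is a JSON object of lists of equal length, an entry for each row: "xyz": the shift along the world's x, y, z in m, a list of three; "dr": the turn, a rotation vector about the world's x, y, z in units of 6 degrees (1.0 is 6 degrees), a list of three. In form: {"xyz": [[dx, dy, dz], ...], "dr": [[ax, ay, az], ...]}. A call has 1 to 10 rows; each row is the pose to reach, as a shift and turn from the pose commanded when the call began; what a row does not reach only later rows make up. A row lasts 1/12 s, in which the tool goes at most 41.7 mm and 7.16 degrees, less where a joint would pass 70% of its speed; a pose out of reach is approached as far as the arm can. A call with a gripper value outside its range is refused whole. OPENING is the finger opening in m, from 0 to 0.0854, set as the call begins (- or left out, the last holds). The fingers move at their own pace and stop on an object; FORCE is the grip in N (left out, the last holds). Time passes only in rows, so rows that repeat a pose let the fingers close. It gives the time, the measured TCP pose, the force and the opening at its end, in the units of the state.
- r.get_state(): the state, without advancing time (a new reading comes with each control period).
- r.grab_frame(name): name is "scene" or "top" or "wrist"; returns the picture (480x640x3 uint8, blue, green, red); there is no depth.
- r.camera_model(name): a dict with "fov_y" (degrees; the focal length in pixels is half the picture's height over the tangent of half this angle, whatever the lens; pixels are square), "cx", "cy" (the principal point, pixels), "R" (3x3) and "t" (3): a world point X has camera coordinates R X + t. Camera axes: x right, y down, z forward; pixel columns grow to the right and rows downward; lengths in m; the calibration is good to about 2 mm. A picture is of the moment at which its call begins: read the wrist's pose just before it. camera_model takes no time and is no camera call; for the wrist camera it gives the pose at the moment of the call.
- r.close_job(): hands the job in, once; it reports no verdict.
Trained networks look in the newest picture that a camera, given by its name, has taken for a name from the list of things; names that differ only in an ending like _2 or _b are one class to them, and where a whole thing is asked for, a point or a joint stands for the part that bears it (a point fixed in the world has none). Each returns a list of dicts, best first, with "p" (0 to 1); they miss things now and then, are a little off and sometimes report something else, mostly with a low value. They report only what shows in the picture. A call takes as long as a camera call. They do not tell look-alikes from the thing itself.
- r.boxes_of(camera, label): "centre" ([column, row] as shares, 0 to 1, of the picture: columns of its width, rows of its height, amid what is visible of it).
The state is a dict: "t": time; "joint_pos": joint angles; "dq": joint speeds; "effort": joint torques, N m; "tool_pos": TCP position; "eef_rot": TCP orientation; "force": force on the tool from outside, world axes, zero at the start; "moment": the same for the moment, N m; "opening": opening from 0.0 (shut) to 1.0 (fully open).
Only numpy, scipy, OpenCV 4.12 (cv2) and the standard library are available. Lean on these libraries where they do the work, as an engineer would, in place of code of your own. Each camera call takes 0.05 s, during which the arm holds its last target.

## Working session

There is one attempt and no reset: what is moved stays moved. The work goes in short steps, Python scripts to look and compute and a shell command to move; the robot and the scene stay as the last step left them, time stands still between calls to the robot, and variables do not carry over. Pictures are saved under pics/ and viewed, and the job is handed in when it is done.

```bash
ls; mkdir -p pics; python3 - <<'E'
from plant import r
import cv2
s=r.get_state();print(s['t'],s['tool_pos'],s['eef_rot'],s['opening'])
for n in('scene','top'):
    cv2.imwrite(f'pics/{n}0.png',r.grab_frame(n))
    c=r.camera_model(n);print(n,c)
    for l in('peg','pin_head','pot_mid','lug_hole','lock_hole','spindle'):
        print(n,l,[(round(d['p'],2),[round(d['centre'][0]*640),round(d['centre'][1]*480)]) for d in r.boxes_of(n,l)][:3])
E
```

```text
pics
0.0 [ 0.17006266 -0.60064662  0.23013406] [-2.50451886  1.89409856  0.0025295 ] 0.9996761019224741
scene {'fov_y': 55.40027928111716, 'cx': 319.5589540882965, 'cy': 235.80637014737735, 'R': array([[ 0.47934384,  0.87757926, -0.0091719 ],
       [ 0.6952669 , -0.38609882, -0.60624388],
       [-0.53556831,  0.28422235, -0.7952259 ]]), 't': array([-0.34004557, -0.29087728,  1.18461028])}
scene peg []
scene pin_head [(0.59, [238, 236])]
scene pot_mid [(0.79, [333, 232]), (0.68, [468, 292]), (0.64, [322, 186])]
scene lug_hole [(0.78, [317, 260])]
scene lock_hole [(0.84, [310, 265])]
scene spindle [(0.78, [305, 266])]
top {'fov_y': 51.94929380401246, 'cx': 310.67994399217, 'cy': 238.12325904809896, 'R': array([[ 6.53257134e-04, -9.99971071e-01, -7.57833249e-03],
       [-9.80197990e-01,  8.60350429e-04, -1.98018083e-01],
       [ 1.98018874e-01,  7.55762300e-03, -9.80169071e-01]]), 't': array([0.08594987, 0.59742282, 0.96969453])}
top peg [(0.7, [311, 249])]
top pin_head [(0.51, [387, 248]), (0.41, [322, 251])]
top pot_mid [(0.94, [306, 236]), (0.85, [295, 162]), (0.69, [272, 330])]
top lug_hole [(0.72, [314, 251])]
top lock_hole [(0.81, [321, 254]), (0.65, [305, 236])]
top spindle [(0.92, [323, 252])]
```

View pics/scene0.png

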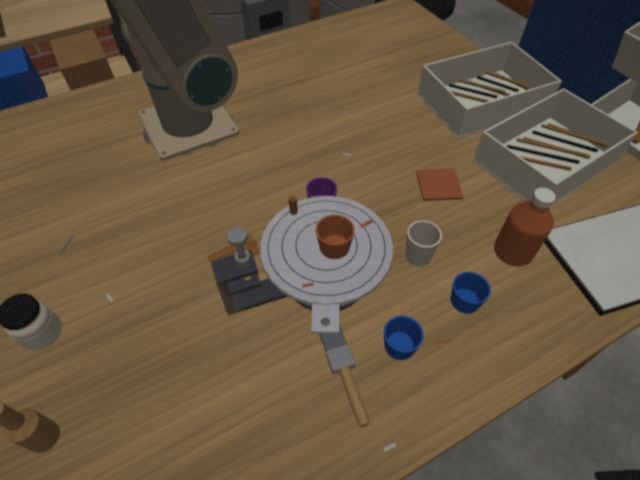

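View pics/top0.png

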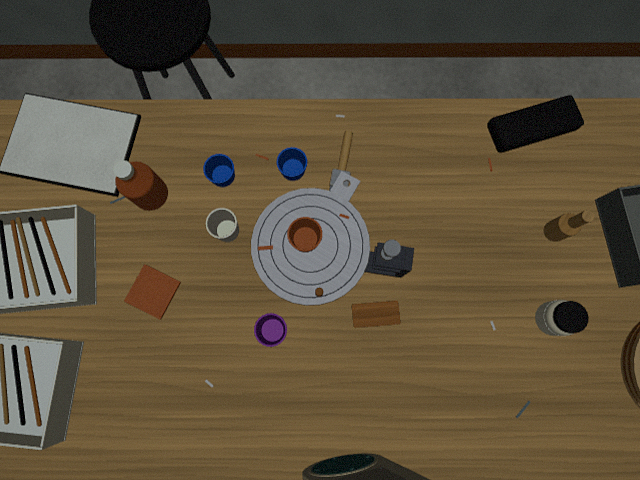

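```bash
python3 - <<'E'
import cv2
a=cv2.imread('pics/top0.png')[160:320,230:430]; b=cv2.imread('pics/scene0.png')[180:345,200:400]
cv2.imwrite('pics/ztop.png',cv2.resize(a,None,fx=4,fy=3.75 if 0 else 4,interpolation=cv2.INTER_CUBIC)[:600])
cv2.imwrite('pics/zsc.png',cv2.resize(b,None,fx=4,fy=4,interpolation=cv2.INTER_CUBIC)[:600])
E
```

```text
(no output)
```

View pics/ztop.png

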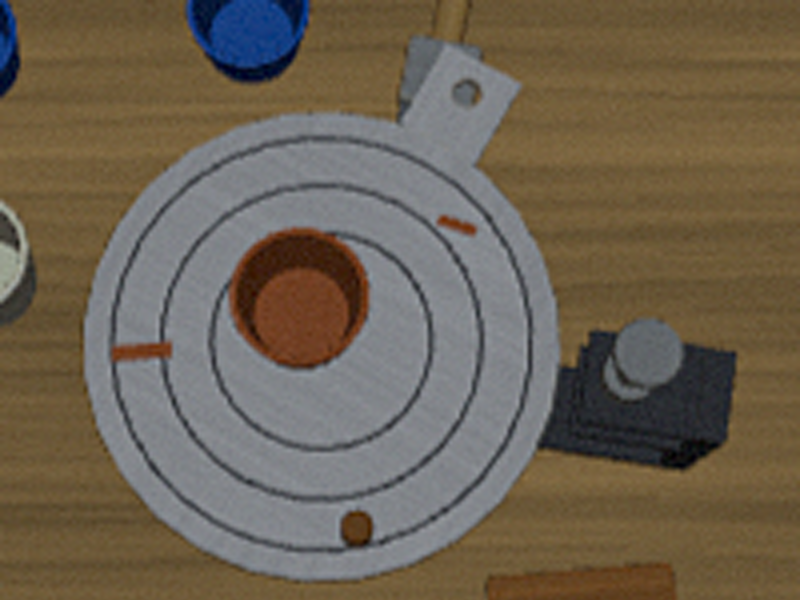

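View pics/zsc.png

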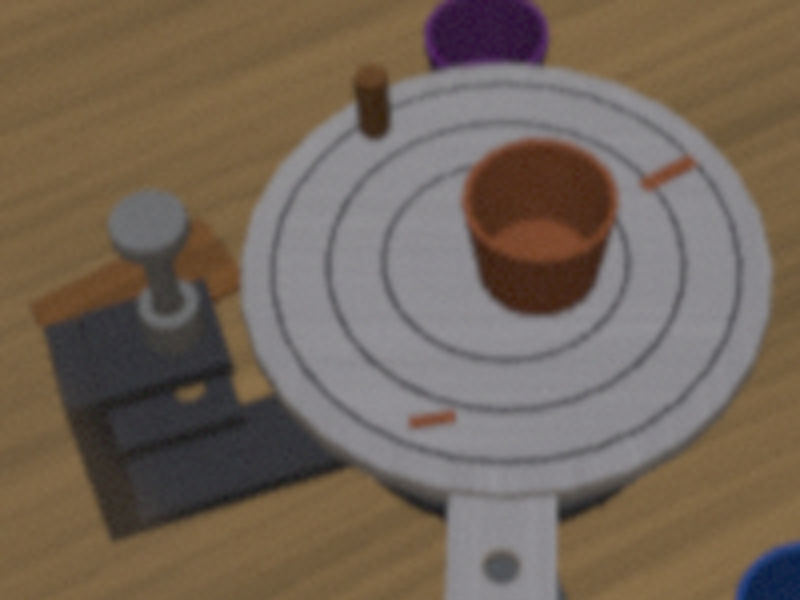

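```bash
cat > h.py <<'E'
import numpy as np
from plant import r
def ray(n,px,c=None):
    c=c or r.camera_model(n); f=240/np.tan(np.radians(c['fov_y']/2))
    d=np.array(c['R']).T@[(px[0]-c['cx'])/f,(px[1]-c['cy'])/f,1]
    return -np.array(c['R']).T@np.array(c['t']),d
def atz(n,px,z,c=None):
    o,d=ray(n,px,c); return o+d*(z-o[2])/d[2]
def ang(v): return np.degrees(np.arctan2(v[1],v[0]))
E
python3 - <<'E'
from h import *
P={'spindle':(.1,(310.25,246.5),(326.5,245)),'pin':(.197,(392.2,247.5),(237,235.2)),'lug':(.096,(346.75,183.25),(325.25,321.75)),'peg':(.14,(319.2,291.5),(292.75,198.25)),'pot':(.152,(305.3,234.5),(335,230.5))}
R={}
for k,(z,a,b) in P.items():
    x,y=atz('top',a,z),atz('scene',b,z); R[k]=(x,y); print(k,x.round(4),y.round(4))
for i in(0,1):
    s=R['spindle'][i]
    for k in('pin','lug','peg','pot'):
        v=(R[k][i]-s)[:2]; print(i,k,np.linalg.norm(v).round(4),ang(v).round(1))
E
```

```text
spindle [0.5723 0.0864 0.1   ] [0.5777 0.0872 0.1   ]
pin [ 0.5524 -0.0617  0.197 ] [ 0.5552 -0.0605  0.197 ]
lug [0.7055 0.0113 0.096 ] [0.7073 0.0126 0.096 ]
peg [0.4787 0.0692 0.14  ] [0.4808 0.0705 0.14  ]
pot [0.5859 0.0954 0.152 ] [0.5912 0.0959 0.152 ]
0 pin 0.1495 -97.6
0 lug 0.1529 -29.4
0 peg 0.0951 -169.5
0 pot 0.0163 33.4
1 pin 0.1494 -98.7
1 lug 0.1495 -29.9
1 peg 0.0983 -170.2
1 pot 0.0161 32.9
```

```bash
python3 - <<'E'
from h import *
from scipy.optimize import least_squares
from scipy.spatial.transform import Rotation as Ro
pin,lug,peg=np.array([.5538,-.0611]),np.array([.7064,.0120]),np.array([.4798,.0698])
sp=np.array([.575,.0868])
u=lambda a:np.array([np.cos(a),np.sin(a)])
def f(p):
    s=p[:2]; return np.r_[s-sp, s+.15*u(p[2])-pin, s+.15*u(p[3])-lug, s+.098*u(p[3]-np.radians(140))-peg]
q=least_squares(f,[.575,.087,-1.7,-.5]); p=q.x
print(p,f(p).round(4),np.degrees(p[2:]),'wheel',p[3]-p[2])
s=p[:2]
print('peg',s+.098*u(p[3]-np.radians(140)),'final',s+.098*u(p[2]-np.radians(140)),'pin',s+.15*u(p[2]))
S=r.get_state();print(Ro.from_rotvec(S['eef_rot']).as_matrix().round(3))
E
```

```text
[ 0.57588181  0.08695017 -1.71885557 -0.52133808] [ 0.0009  0.0002 -0.     -0.0003 -0.0004  0.0002 -0.0004 -0.0001] [-98.48316995 -29.87047148] wheel 1.1975174970702875
peg [0.47940937 0.06971451] final [0.52465241 0.17049386] pin [ 0.55375398 -0.06140872]
[[ 0.272 -0.962  0.   ]
 [-0.962 -0.272 -0.   ]
 [ 0.    -0.    -1.   ]]
```

```bash
python3 -m crank '{"xyz":[[0.103,0.224,0],[0.103,0.224,0],[0.103,0.224,0],[0.103,0.224,0],[0.103,0.224,0],[0.103,0.224,0],[0.103,0.224,0],[0.103,0.224,0],[0.103,0.224,0]],"dr":[[0,0,9.7],[0,0,9.7],[0,0,9.7],[0,0,9.7],[0,0,9.7],[0,0,9.7],[0,0,9.7],[0,0,9.7],[0,0,9.7]]}' 0.05 20
python3 -m crank '{"xyz":[[0.103,0.224,0],[0.103,0.224,0],[0.103,0.224,0],[0.103,0.224,0],[0.103,0.224,0],[0.103,0.224,0],[0.103,0.224,0],[0.103,0.224,0],[0.103,0.224,0]],"dr":[[0,0,9.7],[0,0,9.7],[0,0,9.7],[0,0,9.7],[0,0,9.7],[0,0,9.7],[0,0,9.7],[0,0,9.7],[0,0,9.7]]}'
python3 -m crank '{"xyz":[[0.103,0.224,0],[0.103,0.224,0],[0.103,0.224,0],[0.103,0.224,0],[0.103,0.224,0],[0.103,0.224,0],[0.103,0.224,0],[0.103,0.224,0],[0.103,0.224,0],[0.103,0.224,0]],"dr":[[0,0,9.7],[0,0,9.7],[0,0,9.7],[0,0,9.7],[0,0,9.7],[0,0,9.7],[0,0,9.7],[0,0,9.7],[0,0,9.7],[0,0,9.7]]}'
python3 - <<'E'
from h import *
import cv2
from scipy.spatial.transform import Rotation as Ro
S=r.get_state();print(S['t'],S['tool_pos'],S['joint_pos'].round(3) if hasattr(S['joint_pos'],'round') else S['joint_pos'],S['force'],ang(Ro.from_rotvec(S['eef_rot']).as_matrix()[:,0]))
c=r.camera_model('wrist'); cv2.imwrite('pics/w1.png',r.grab_frame('wrist'))
def pr(X): 
    f=240/np.tan(np.radians(c['fov_y']/2)); q=c['R']@np.array(X)+c['t']; return (q[0]/q[2]*f+c['cx'],q[1]/q[2]*f+c['cy'])
print(pr([.4794,.0697,.14]))
E
```

```text
t: 1.45
tool_pos: [0.2736, -0.3766, 0.2317]
eef_rot: [3.111, -0.43, 0.001]
force: [-0.0, -0.1, -0.0]
opening: 0.582
t: 2.2
tool_pos: [0.3767, -0.1528, 0.2315]
eef_rot: [2.929, 1.134, 0.0]
force: [0.2, 0.4, 0.5]
opening: 0.585
t: 3.03
tool_pos: [0.4794, 0.0701, 0.2312]
eef_rot: [-2.018, -2.407, 0.0]
force: [0.1, -0.2, -0.8]
opening: 0.585
3.0333 [0.47942246 0.07006142 0.23118532] [ 0.012  0.027 -0.32   1.224 -0.    -0.164] [ 0.09133401 -0.21367695 -0.76631691] 100.04838207099034
(np.float64(315.6736699834213), np.float64(241.50762005697936))
```

View pics/w1.png

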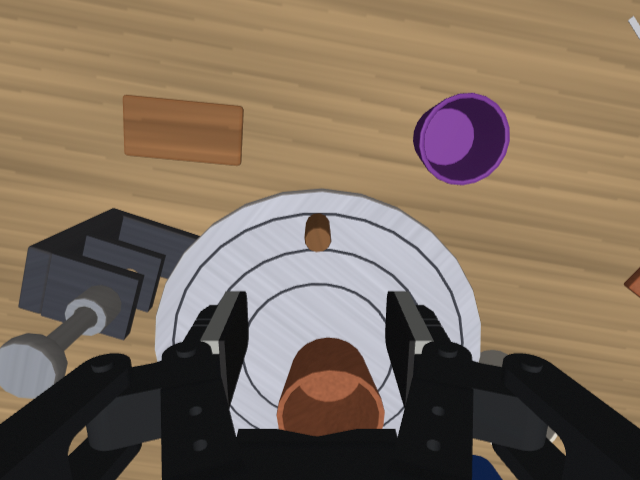

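```bash
python3 -m crank '{"xyz":[[0,0,-0.03],[0,0,-0.06],[0,0,-0.085],[0,0,-0.105],[0,0,-0.12],[0,0,-0.122],[0,0,-0.122]],"dr":[[0,0,0],[0,0,0],[0,0,0],[0,0,0],[0,0,0],[0,0,0],[0,0,0]]}'
python3 -m crank '{"xyz":[[0,0,0],[0,0,0],[0,0,0],[0,0,0],[0,0,0],[0,0,0],[0,0,0],[0,0,0]],"dr":[[0,0,0],[0,0,0],[0,0,0],[0,0,0],[0,0,0],[0,0,0],[0,0,0],[0,0,0]]}' 0.0 20
python3 - <<'E'
import numpy as np
# arc waypoints about spindle from peg angle -169.87 stepping cw
s=np.array([.5759,.08695]);a0=-169.87
tot=68.61
p0=s+.098*np.array([np.cos(np.radians(a0)),np.sin(np.radians(a0))])
for k in range(0,41,1):
    d=tot*k/40; a=np.radians(a0-d); p=s+.098*np.array([np.cos(a),np.sin(a)])
    print(k,round(d,2),(p-p0).round(4),round(-d/6,2))
E
```

```text
t: 3.67
tool_pos: [0.4781, 0.0699, 0.1085]
eef_rot: [-2.014, -2.408, 0.003]
force: [-0.7, 0.3, 0.2]
opening: 0.586
t: 4.33
tool_pos: [0.4805, 0.0706, 0.1108]
eef_rot: [2.009, 2.412, 0.003]
force: [-1.1, -1.3, 6.0]
opening: 0.179
0 0.0 [0. 0.] -0.0
1 1.72 [-0.0005  0.0029] -0.29
2 3.43 [-0.0009  0.0058] -0.57
3 5.15 [-0.0012  0.0087] -0.86
4 6.86 [-0.0014  0.0116] -1.14
5 8.58 [-0.0015  0.0146] -1.43
6 10.29 [-0.0015  0.0175] -1.72
7 12.01 [-0.0015  0.0204] -2.0
8 13.72 [-0.0013  0.0234] -2.29
9 15.44 [-0.0011  0.0263] -2.57
10 17.15 [-0.0008  0.0292] -2.86
11 18.87 [-0.0004  0.0321] -3.14
12 20.58 [0.0001 0.035 ] -3.43
13 22.3 [0.0007 0.0379] -3.72
14 24.01 [0.0013 0.0408] -4.0
15 25.73 [0.0021 0.0436] -4.29
16 27.44 [0.0029 0.0464] -4.57
17 29.16 [0.0038 0.0492] -4.86
18 30.87 [0.0048 0.0519] -5.15
19 32.59 [0.0059 0.0547] -5.43
20 34.3 [0.0071 0.0574] -5.72
21 36.02 [0.0083 0.06  ] -6.0
22 37.74 [0.0096 0.0626] -6.29
23 39.45 [0.011  0.0652] -6.58
24 41.17 [0.0125 0.0678] -6.86
25 42.88 [0.0141 0.0703] -7.15
26 44.6 [0.0157 0.0727] -7.43
27 46.31 [0.0174 0.0751] -7.72
28 48.03 [0.0191 0.0774] -8.0
29 49.74 [0.021  0.0797] -8.29
30 51.46 [0.0229 0.082 ] -8.58
31 53.17 [0.0248 0.0841] -8.86
32 54.89 [0.0269 0.0862] -9.15
33 56.6 [0.029  0.0883] -9.43
34 58.32 [0.0311 0.0903] -9.72
35 60.03 [0.0334 0.0922] -10.01
36 61.75 [0.0356 0.0941] -10.29
37 63.46 [0.038  0.0958] -10.58
38 65.18 [0.0403 0.0976] -10.86
39 66.89 [0.0428 0.0992] -11.15
40 68.61 [0.0452 0.1008] -11.44
```

```bash
python3 -m crank '{"xyz":[[-0.0005,0.003,0.001],[-0.0012,0.009,0.002],[-0.0015,0.0146,0.002],[-0.0015,0.0204,0.002],[-0.0011,0.0263,0.002],[-0.0004,0.032,0.002],[0.0007,0.038,0.002],[0.002,0.0436,0.002],[0.0038,0.049,0.002],[0.0048,0.052,0.002]],"dr":[[0,0,-0.3],[0,0,-0.86],[0,0,-1.43],[0,0,-2],[0,0,-2.57],[0,0,-3.14],[0,0,-3.72],[0,0,-4.29],[0,0,-4.86],[0,0,-5.15]]}'
python3 - <<'E'
from h import *
import cv2
cv2.imwrite('pics/t2.png',cv2.resize(r.grab_frame('top')[160:310,230:430],None,fx=4,fy=4))
E
```

```text
t: 5.17
tool_pos: [0.4852, 0.1223, 0.1109]
eef_rot: [2.581, 1.786, 0.001]
force: [3.8, -2.9, -4.6]
opening: 0.175
```

View pics/t2.png

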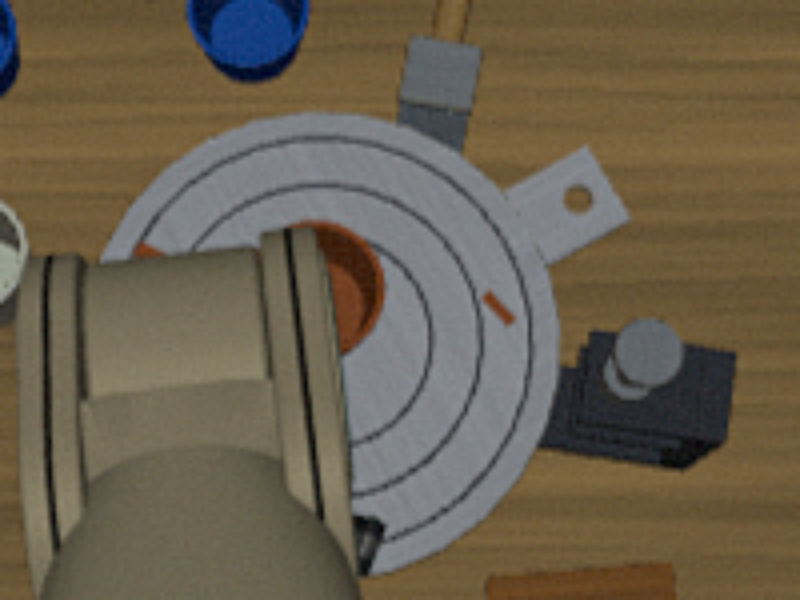

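```bash
python3 -m crank '{"xyz":[[0.0011,0.0028,0],[0.0035,0.0081,0],[0.0062,0.0133,0],[0.0093,0.0184,0],[0.0126,0.0232,0],[0.0162,0.0278,0],[0.02,0.0322,0],[0.0242,0.0364,0],[0.0286,0.0403,0],[0.0308,0.0422,0]],"dr":[[0,0,-0.28],[0,0,-0.85],[0,0,-1.43],[0,0,-2],[0,0,-2.57],[0,0,-3.14],[0,0,-3.71],[0,0,-4.28],[0,0,-4.86],[0,0,-5.14]]}'
python3 -m crank '{"xyz":[[0,0,0],[0,0,0],[0,0,0]],"dr":[[0,0,0],[0,0,0],[0,0,0]]}'
python3 - <<'E'
from h import *
import cv2
S=r.get_state();print(S['tool_pos'],S['force']); 
p=S['tool_pos'][:2]-np.array([.5759,.08695]);print(np.linalg.norm(p),ang(p)%360, 'target 121.5')
cv2.imwrite('pics/t3.png',cv2.resize(r.grab_frame('top')[160:310,230:430],None,fx=4,fy=4,interpolation=cv2.INTER_CUBIC))
cv2.imwrite('pics/s3.png',cv2.resize(r.grab_frame('scene')[195:345,200:400],None,fx=4,fy=4,interpolation=cv2.INTER_CUBIC))
E
```

```text
t: 6.05
tool_pos: [0.5155, 0.1639, 0.1109]
eef_rot: [2.963, 1.036, -0.0]
force: [1.7, -3.7, -2.8]
opening: 0.177
t: 6.3
tool_pos: [0.5154, 0.1638, 0.111]
eef_rot: [2.962, 1.04, 0.001]
force: [3.4, -3.3, -5.9]
opening: 0.18
[0.51542671 0.16383976 0.11095102] [ 3.43643075 -3.25270563 -5.88064718]
0.09782153806296694 128.18481814283734 target 121.5
```

View pics/t3.png

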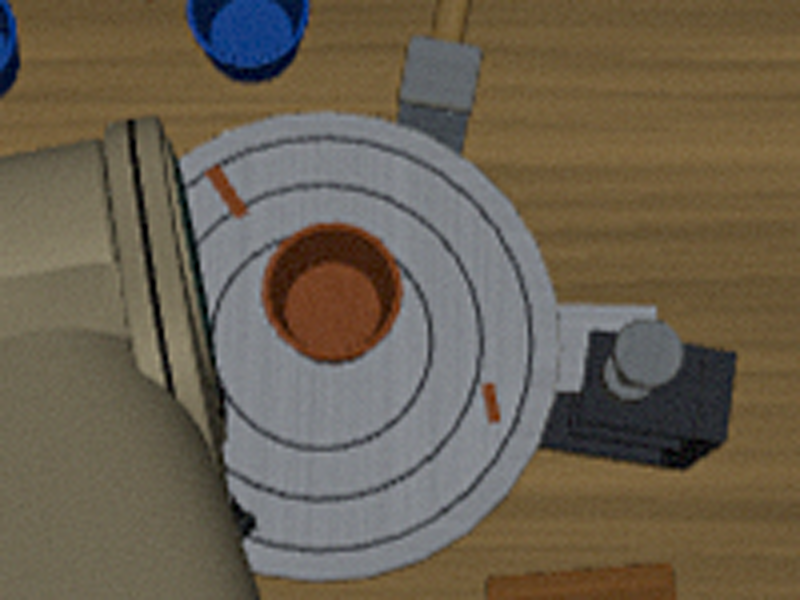

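View pics/s3.png

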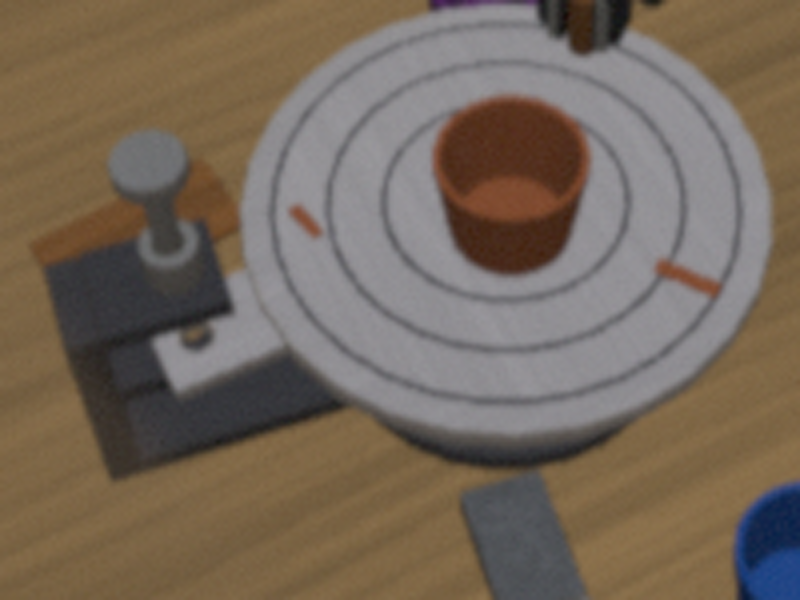

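```bash
python3 - <<'E'
from h import *
s=np.array([.5759,.08695,.0])
x=atz('scene',(200+197/4,195+336/4),.096)
v=(x-s)[:2];print(x,np.linalg.norm(v),ang(v),'lock -98.5')
# lug's ccw edge in top: (558,304),(656,307) zoom; parallel to lug axis offset 22mm
for c in((656,307),(600,305)):
    x=atz('top',(230+c[0]/4,160+c[1]/4),.096); v=(x-s)[:2]; R=np.linalg.norm(v); print(x,R, ang(v)-np.degrees(np.arcsin(.022/R)))
E
```

```text
[ 0.57393482 -0.06226748  0.096     ] 0.14923042362963965 -90.75453736807533 lock -98.5
[ 0.59284829 -0.08223707  0.096     ] 0.17003384781866818 -91.71360259116041
[ 0.5939022  -0.05409253  0.096     ] 0.14218675565924402 -91.62719683872109
```

```bash
python3 -m crank '{"xyz":[[0.001,0.0008,0],[0.0022,0.0017,0],[0.0036,0.0027,0],[0.0049,0.0036,0],[0.0062,0.0045,0],[0.0075,0.0053,0],[0.0087,0.0061,0],[0.0095,0.0066,0],[0.0095,0.0066,0],[0.0095,0.0066,0]],"dr":[[0,0,-0.13],[0,0,-0.27],[0,0,-0.42],[0,0,-0.57],[0,0,-0.73],[0,0,-0.88],[0,0,-1.03],[0,0,-1.13],[0,0,-1.13],[0,0,-1.13]]}'
python3 - <<'E'
from h import *
import cv2
S=r.get_state();print(S['tool_pos'],S['force']); 
p=S['tool_pos'][:2]-np.array([.5759,.08695]);print(np.linalg.norm(p),ang(p)%360, 'target 121.5')
cv2.imwrite('pics/t4.png',cv2.resize(r.grab_frame('top')[220:290,340:430],None,fx=8,fy=8,interpolation=cv2.INTER_CUBIC))
cv2.imwrite('pics/s4.png',cv2.resize(r.grab_frame('scene')[225:315,205:305],None,fx=6,fy=6,interpolation=cv2.INTER_CUBIC))
E
```

```text
t: 7.23
tool_pos: [0.5243, 0.1702, 0.1109]
eef_rot: [3.018, 0.863, -0.001]
force: [3.7, -4.1, -4.3]
opening: 0.178
[0.52429306 0.17015335 0.11094329] [ 3.69964697 -4.08167381 -4.26093883]
0.09790850219523882 121.8092891165991 target 121.5
```

View pics/t4.png

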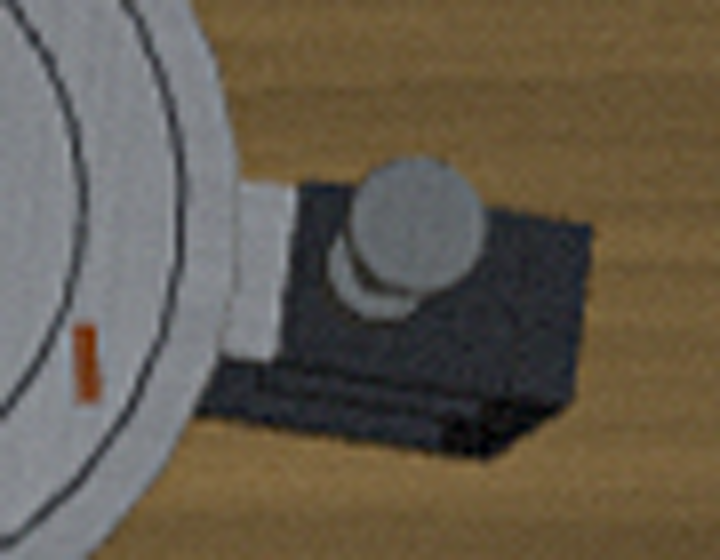

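View pics/s4.png

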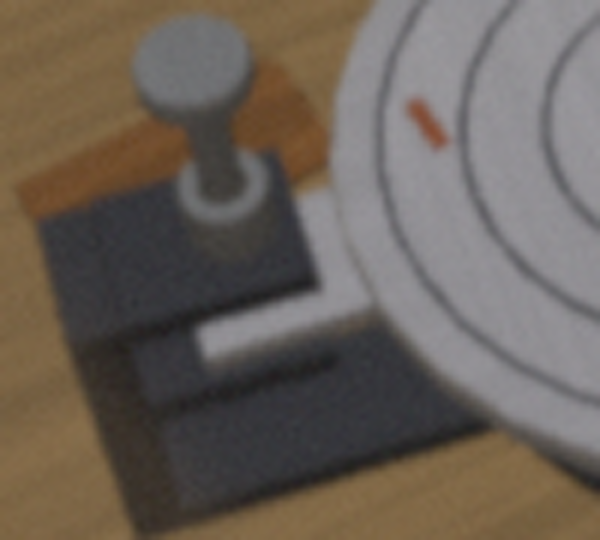

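```bash
python3 - <<'E'
from h import *
s=np.array([.5759,.08695,.0])
T=lambda c,z:atz('top',(340+c[0]/8,220+c[1]/8),z)
def ed(c,z,w,sg):
    v=(T(c,z)-s)[:2];R=np.linalg.norm(v);return round(R,4),round(ang(v)-sg*np.degrees(np.arcsin(w/R)),2)
for c,sg in(((245,182),1),((292,186),1),((228,357),-1),((275,362),-1)): print('lug',ed(c,.096,.022,sg))
for c,sg in(((302,184),1),((594,222),1),((285,362),-1),((575,402),-1)): print('jaw',ed(c,.118,.023,sg))
print('head',ed((417,224),.197,0,1))
S=lambda c,z:atz('scene',(205+c[0]/6,225+c[1]/6),z)
def e2(c,z,w,sg):
    v=(S(c,z)-s)[:2];R=np.linalg.norm(v);return round(R,4),round(ang(v)-sg*np.degrees(np.arcsin(w/R)),2)
print('scene lug near(ccw) edge',[e2(c,.096,.022,1) for c in((200,335),(365,288))])
print('scene jaw',[e2(c,.118,.023,1) for c in((316,283),(75,345))],'head',e2((193,58),.197,0,1))
E
```

```text
lug (np.float64(0.1219), np.float64(-98.19))
lug (np.float64(0.1337), np.float64(-97.91))
lug (np.float64(0.1232), np.float64(-98.51))
lug (np.float64(0.1346), np.float64(-98.31))
jaw (np.float64(0.1333), np.float64(-99.96))
jaw (np.float64(0.2047), np.float64(-99.14))
jaw (np.float64(0.1354), np.float64(-99.26))
jaw (np.float64(0.2053), np.float64(-98.81))
head (np.float64(0.1505), np.float64(-99.32))
scene lug near(ccw) edge [(np.float64(0.1672), np.float64(-100.17)), (np.float64(0.1193), np.float64(-100.29))]
scene jaw [(np.float64(0.1346), np.float64(-97.05)), (np.float64(0.2008), np.float64(-98.59))] head (np.float64(0.1484), np.float64(-98.36))
```

```bash
python3 -m crank '{"xyz":[[0,0,0],[0,0,0],[0,0,0],[0,0,0],[0,0,0]],"dr":[[0,0,0],[0,0,0],[0,0,0],[0,0,0],[0,0,0]]}' 0.045
python3 -m crank '{"xyz":[[0,0,0.015],[0,0,0.04],[0,0,0.08],[0,0,0.12],[0,0,0.15],[0,0,0.15]],"dr":[[0,0,0],[0,0,0],[0,0,0],[0,0,0],[0,0,0],[0,0,0]]}'
python3 - <<'E'
from h import *
import cv2
S=r.get_state();print(S['tool_pos'],S['force'],S['joint_pos'])
cv2.imwrite('pics/t5.png',cv2.resize(r.grab_frame('top')[160:310,230:430],None,fx=4,fy=4,interpolation=cv2.INTER_CUBIC))
cv2.imwrite('pics/s5.png',cv2.resize(r.grab_frame('scene')[195:345,200:400],None,fx=4,fy=4,interpolation=cv2.INTER_CUBIC))
E
```

```text
t: 7.75
tool_pos: [0.5242, 0.1717, 0.1115]
eef_rot: [-3.02, -0.863, -0.0]
force: [-0.4, -0.6, -0.8]
opening: 0.527
t: 8.25
tool_pos: [0.5286, 0.1725, 0.2696]
eef_rot: [3.02, 0.863, 0.022]
force: [1.3, 0.3, -0.3]
opening: 0.524
[0.52857916 0.17254532 0.26960947] [ 1.30753392  0.25413495 -0.25357791] [ 1.99091317e-01  1.26450966e-01 -1.30390096e-01  1.29999321e+00
  3.27236480e-04  1.21300832e+00]
```

View pics/s5.png

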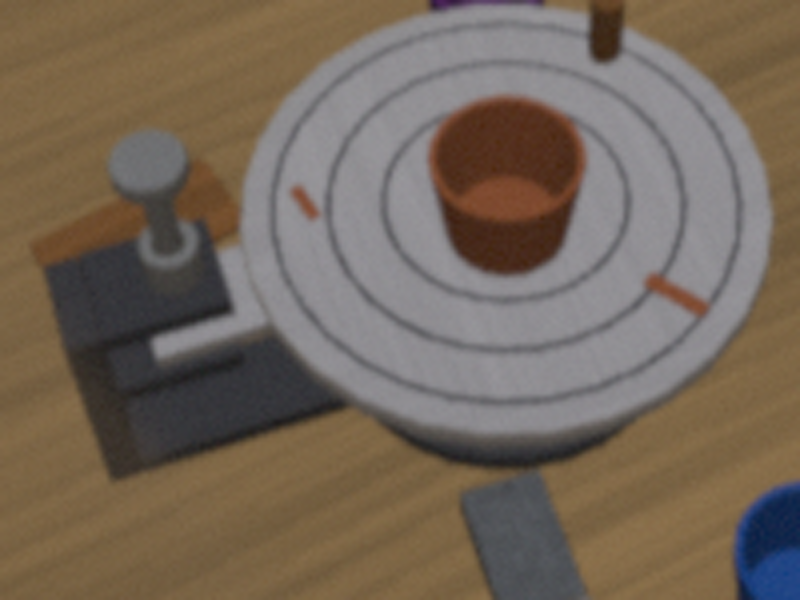

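View pics/t5.png

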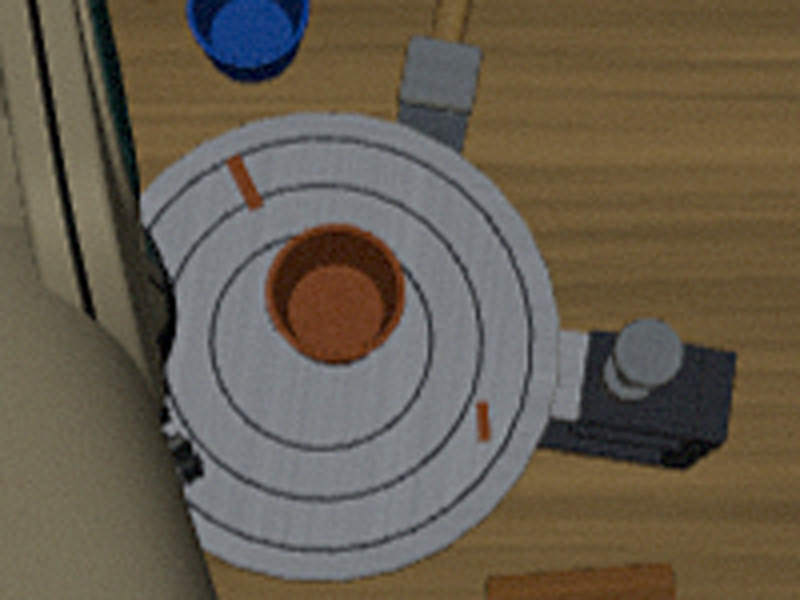

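```bash
python3 -m crank '{"xyz":[[0.003,-0.03,0],[0.007,-0.065,0],[0.011,-0.1,0],[0.015,-0.14,0],[0.02,-0.18,-0.01],[0.023,-0.215,-0.02],[0.025,-0.234,-0.03],[0.025,-0.234,-0.04],[0.025,-0.234,-0.045],[0.025,-0.234,-0.045]],"dr":[[0,0,0],[0,0,0],[0,0,0],[0,0,0],[0,0,0],[0,0,0],[0,0,0],[0,0,0],[0,0,0],[0,0,0]]}' 0.0 40
python3 - <<'E'
from h import *
import cv2
S=r.get_state();print(S['tool_pos'],S['force'],S['opening'])
cv2.imwrite('pics/s6.png',cv2.resize(r.grab_frame('scene')[155:305,160:360],None,fx=4,fy=4,interpolation=cv2.INTER_CUBIC))
E
```

```text
t: 9.18
tool_pos: [0.547, -0.0616, 0.2131]
eef_rot: [-3.017, -0.862, 0.008]
force: [-0.3, -0.2, 0.4]
opening: -0.003
[ 0.54695231 -0.06155295  0.21314851] [-0.31016762 -0.16104851  0.3921719 ] -0.0026283413190080155
```

View pics/s6.png

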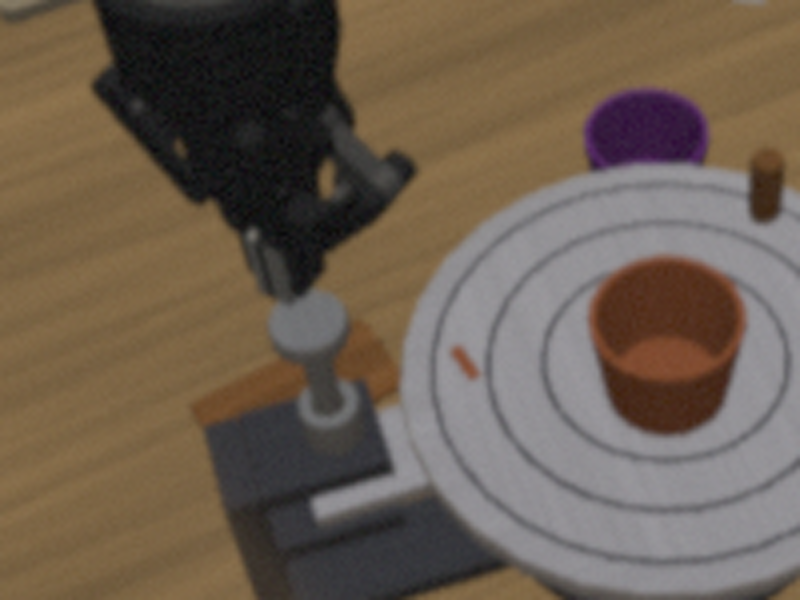

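```bash
python3 -m crank '{"xyz":[[0.0,0,0],[0,0,0]],"dr":[[0,0,0],[0,0,0]]}'
```

```text
t: 9.4
tool_pos: [0.5495, -0.0615, 0.2168]
eef_rot: [3.02, 0.866, 0.001]
force: [-0.6, -0.3, 0.0]
opening: -0.001
```

```bash
python3 -m crank '{"xyz":[[0.004,0,-0.004],[0.004,0,-0.010],[0.004,0,-0.014],[0.004,0,-0.018],[0.004,0,-0.021],[0.004,0,-0.024],[0.004,0,-0.027],[0.004,0,-0.030],[0.004,0,-0.033],[0.004,0,-0.035]],"dr":[[0,0,0],[0,0,0],[0,0,0],[0,0,0],[0,0,0],[0,0,0],[0,0,0],[0,0,0],[0,0,0],[0,0,0]]}'
```

```text
t: 10.23
tool_pos: [0.5532, -0.0624, 0.181]
eef_rot: [-3.02, -0.863, 0.0]
force: [-0.4, 1.2, 2.7]
opening: 0.0
```

```bash
python3 -m crank '{"xyz":[[0.0005,0.001,-0.004],[0.0005,0.001,-0.008],[0.0005,0.001,-0.012],[0.0005,0.001,-0.016],[0.0005,0.001,-0.020],[0.0005,0.001,-0.024],[0.0005,0.001,-0.027],[0.0005,0.001,-0.029],[0.0005,0.001,-0.030],[0.0005,0.001,-0.030]],"dr":[[0,0,0],[0,0,0],[0,0,0],[0,0,0],[0,0,0],[0,0,0],[0,0,0],[0,0,0],[0,0,0],[0,0,0]]}'
```

```text
t: 11.07
tool_pos: [0.5539, -0.0618, 0.152]
eef_rot: [3.02, 0.862, 0.0]
force: [-3.2, -1.8, 5.5]
opening: 0.001
```

```bash
python3 -m crank '{"xyz":[[0,0,-0.001],[0,0,-0.002],[0,0,-0.002]],"dr":[[0,0,0],[0,0,0],[0,0,0]]}'
```

```text
t: 11.32
tool_pos: [0.5541, -0.0618, 0.1519]
eef_rot: [3.02, 0.863, 0.001]
force: [-6.5, -1.2, 16.6]
opening: -0.001
```

Pin bottoms at z 0.152 with rising force: home. Retreat and check.

```bash
python3 -m crank '{"xyz":[[0,0,0.01],[0,0,0.03],[0,0,0.07],[-0.04,-0.03,0.1],[-0.08,-0.06,0.12],[-0.1,-0.1,0.12],[-0.1,-0.13,0.12],[-0.1,-0.13,0.12],[-0.1,-0.13,0.12]],"dr":[[0,0,0],[0,0,0],[0,0,0],[0,0,0],[0,0,0],[0,0,0],[0,0,0],[0,0,0],[0,0,0]]}'
python3 - <<'E'
from h import *
import cv2
cv2.imwrite('pics/s7.png',cv2.resize(r.grab_frame('scene')[195:345,200:400],None,fx=4,fy=4,interpolation=cv2.INTER_CUBIC))
cv2.imwrite('pics/t7.png',cv2.resize(r.grab_frame('top')[160:310,230:430],None,fx=4,fy=4,interpolation=cv2.INTER_CUBIC))
E
```

```text
t: 12.07
tool_pos: [0.4536, -0.1941, 0.2699]
eef_rot: [3.021, 0.856, 0.003]
force: [0.2, 0.5, 0.3]
opening: 0.005
```

View pics/s7.png

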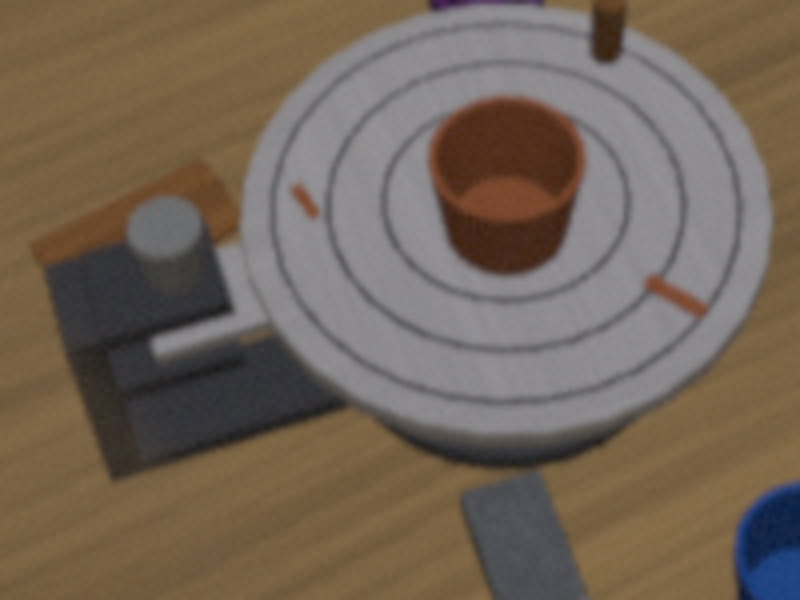

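View pics/t7.png

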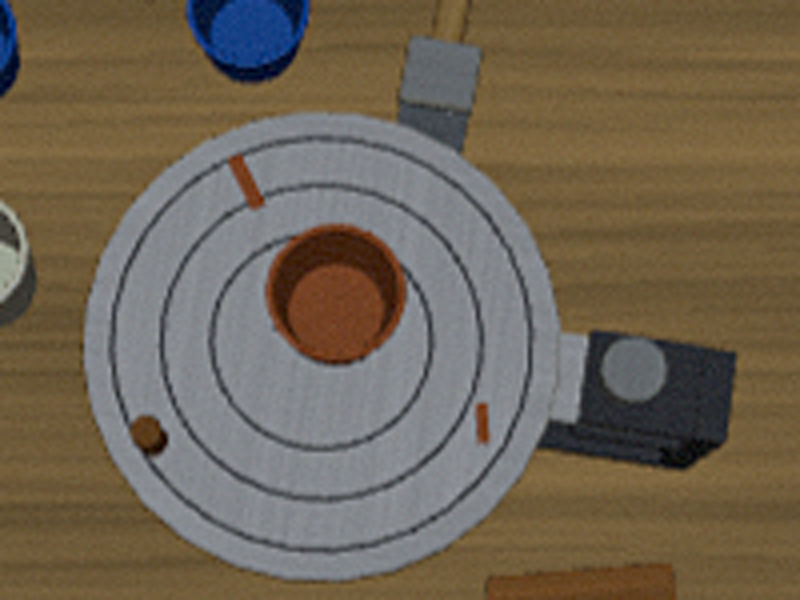

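The pin head is down on the sleeve (scene zoom (165,230), top zoom (634,370)). The lug is under the bracket and the pot is upright at about (336,294) in the top zoom.

```bash
python3 -c "
from plant import r
print(r.get_state()['force']); print(r.close_job())"
```

```text
[-0.07693152  0.8893465   1.07592107]
the job is handed in; nothing more can be done
None
```

The turntable is locked with the pot still standing on it, and I handed the job in at about 12 s of the 51 s allowed. There was no verdict, so this rests on my own last checks.

**What I did:** I found the spindle, lug, pin and peg from the scene and top cameras. I then gripped the peg and led it clockwise about 68° until the lug was under the lock pin. After letting go, I pushed the pin down with the shut fingers and moved the arm clear.

**Pin:** It went past 9 mm, where it would have stopped on an out-of-line lug, at about 3 N. It then stopped at 152 mm, its home height, with the force rising to about 17 N. In both pictures the head sits on the sleeve.

**Pot and arm:** The pot stands upright about 16 mm from the spindle. The arm is clear of everything, with only about 1 N of residual force reading.

**Disagreement:** Before the pin went in, the two cameras differed on the lug's position by about 2° (5 mm). The top view put it about 1° short of true and the scene view nearly 2° past. The gripper's own position suggested about 0.3° short. I did not measure the alignment again afterwards, but the pin went all the way down with the lug in the bracket.

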